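# Turn the cell changer to the beam and open the shutter

## Task

On the rotary cell changer, push on a spoke with a fingertip to turn the carousel until the holder with the stoppered cuvette (not the empty holder) stands squarely in front of the beam window of the lamp housing. Only then push the shutter lever on top of the housing all the way over to its stop to open the beam. Just push, lift nothing: leave the carousel seated on its spindle, and do not disturb the vial, beaker, bottle and dish standing around.

Things in the scene. Friction and masses are not known exactly. Their poses are not given: they have to be found in the camera images.
- hub (a point): The carousel's turning axis (vertical) at the height of its spokes, 75 mm above the bench. The changer is fixed to the bench: a grey bed plate 230 x 370 x 18 mm with the lamp housing at one end and the carousel on a steel spindle. The point's +y axis points along the plate from the carousel to the lamp housing; +z is up. The bed's top is 18 mm above the bench.
- beam_spot (a point): The point 85 mm from the carousel axis, straight in front of the beam window, where the cuvette must stand; 83 mm above the bench. The window is a round black bezel 26 mm wide on the end face of the lamp housing, a light grey box 56 mm wide, 110 mm long, its top 110 mm above the bench and its window face 135 mm from the carousel axis. A thin steel shutter flag hangs in front of the window while the shutter is shut.
- cuvette (a point): Centre of the cuvette, 85 mm from the carousel axis, 83 mm above the bench: a clear 12.5 mm square cell with a white stopper whose top is 112 mm above the bench, fixed in a black 24 mm square holder (top 90 mm above the bench). It turns with the carousel.
- empty_holder (a point): Centre of the mouth region of the empty black holder, 24 mm square, on the opposite arm of the carousel, 85 mm from the axis; no cuvette in it.
- spoke_a (a point): Centre of the black 20 mm ball at the end of one plain spoke: a round steel bar 12 mm thick, level, its axis 75 mm above the bench, ball centre 100 mm from the carousel axis. Seen from above it is a quarter turn clockwise from the cuvette. Bar free from 30 to 90 mm from the axis.
- spoke_b (a point): The same on the other plain spoke, a quarter turn anticlockwise from the cuvette.
- carousel (a joint): Angle of the carousel, rad, positive anticlockwise from above; 0 (or a whole turn, 6.283) when the cuvette stands exactly at the beam spot. It turns endlessly either way, with friction of about 0.1 N m, and stays where it is left. The hub is 60 mm across, its cap's top 98 mm above the bench.
- carousel_lift (a joint): How far the carousel has been raised off its seat on the spindle, m; 0 when seated. It weighs 0.45 to 0.7 kg and is held down by its weight alone, travel 30 mm.
- lever_pivot (a point): Vertical pivot of the shutter lever on the top of the lamp housing, 180 mm from the carousel axis, 117 mm above the bench (the lever is a flat steel bar 12 mm wide, from 115 to 122 mm above the bench).
- lever_pin (a point): On the axis of the upright bare aluminium pin at the end of the shutter lever, 14 mm thick, 78 mm from the pivot; the point is 145 mm above the bench, the pin's top 157 mm. It overhangs the housing's side that has -x of the hub point.
- shutter (a joint): Angle of the shutter lever, rad: near 0 shut, grows clockwise from above, 1.3 at its stop, fully open. At 0 the pin lies 195 degrees anticlockwise from the hub point's +x axis, seen from the pivot. Friction about 0.05 N m, stays where it is left.
- vial: Loose small glass vial 22 mm wide, 36 mm tall, standing on a corner of the bed plate away from the housing; origin at its underside. To be left alone.
- beaker: Loose glass beaker, 64 mm wide, 75 mm tall, on the bench; origin at its underside. To be left alone.
- reagent: Loose amber bottle, 56 mm wide, 100 mm tall, on the bench; origin at its underside. To be left alone.
- dish: Loose white dish, 100 mm wide, 16 mm tall, on the bench beyond the lamp housing's end of the bed plate; origin at its underside. To be left alone.

How it is judged:
By the outcome, as a careful person would: the job done as asked, in the order asked, and still so for the second after the job is handed in, with the robot touching nothing.
It also fails if it takes over 54 s, if anything falls off the work surface, if the arm or the gripper's body presses on something with over 40 N, if the wrist force passes 120 N, or if a joint passes its speed limit or range.

## Robot

A 6-joint arm with a two-finger parallel gripper is mounted at the origin on the work surface. World frame = base frame: x ahead of the robot, y to its left, z up, the work surface at z = 0. Lengths are in mm, angles in rad, forces in N, time in s.
With the tool pointing down it reaches from about 300 to 775 mm from the base axis. Payload 14.6 kg.
Tool frame: the origin (TCP) lies on the front face of the gripper's body, between the roots of the fingers; the fingertips stand 97 mm ahead of it and the grasp point (between the pads) lies 78 mm ahead of it; z points along the fingers, y is the line along which they close (so a half turn about z gives the same grasp; the last joint's range is limited). The gripper opens to 94 mm and grips with 3 to 60 N. Pads are 16 mm wide; open, the fingers measure 119 mm over their backs; the gripper's body (75 mm by 177 mm) begins 78 mm behind the grasp point.
Start: joints at [-1.168, 0.3, 1.521, -0, 1.321, -0.067], TCP at [248.981, -490.406, 302.646] pointing down, gripper open.
Joint ranges: [-3.03, 3.03], [-0.79, 2.21], [0.23, 2.52], [-1.04, 4.18], [0, 3.07], [-2.55, 2.55]. Speed limits (rad/s): [2.22, 2.22, 2.57, 3.14, 3.14, 3.14].

## Interface

Orientations are given as [roll, pitch, yaw] about the fixed x, y, z axes, in that order (R = Rz(yaw) Ry(pitch) Rx(roll)).
In Python, from cell import * gives the robot as it stands.
- The arm moves only by the tool carry_out, never from a script. Its arguments are lists of equal length, an entry for each row: "slide": the shift along the world's x, y, z scaled (see below), a list of three; "dr": the turn, a rotation vector about the world's x, y, z scaled (see below), a list of three; "gripper": the opening in per cent of the stroke, from 0 (shut) to 100 (fully open). A call has 1 to 10 rows; each row is the pose to reach, as a shift and turn from the pose commanded when the call began, turning the shorter way round; what a row does not reach only later rows make up. The controller multiplies each number of a shift by 0.25 m and each number of a turn by 360 degrees. A row lasts 1/12 s, in which the tool goes at most 41.7 mm and 7.16 degrees, less where a joint would pass 70% of its speed; a pose out of reach is approached as far as the arm can. A call with a number of a shift or a turn outside -1 to 1 is refused whole. A call with a gripper value outside its range is refused whole. The fingers move at their own pace and stop on an object; "newtons" is the grip in N (left out, the last holds). Time passes only in rows, so rows that repeat a pose let the fingers close. It gives the time, the measured TCP pose, the force, the opening and the grip force at its end, in the units of the state.
- read_state(): the state, without advancing time (a new reading comes with each control period).
- camera(name): name is "scene" or "top" or "wrist"; returns the picture (420x560x3 uint8, red, green, blue); there is no depth.
- camera_model(name): a dict with "vfov" (degrees; the focal length in pixels is half the picture's height over the tangent of half this angle, whatever the lens; pixels are square), "cx", "cy" (the principal point, pixels), "R" (3x3) and "t" (3): a world point X has camera coordinates R X + t. Camera axes: x right, y down, z forward; pixel columns grow to the right and rows downward; lengths in mm; the calibration is good to about 2 mm. A picture is of the moment at which its call begins: read the wrist's pose just before it. camera_model takes no time and is no camera call; for the wrist camera it gives the pose at the moment of the call.
- sign_off(): hands the job in; it is judged then, once.
The state is a dict: "clock": time; "joints": joint angles; "qd": joint speeds; "effort": joint torques, N m; "eef_pos": TCP position; "eef_rot": TCP orientation; "wrist_force": force on the tool from outside, world axes, zero at the start; "moment": the same for the moment, N m; "finger_gap": finger opening in mm; "finger_force": force on a finger pad.
Only numpy, scipy, OpenCV 4.12 (cv2) and the standard library are available. Lean on these libraries where they do the work, as an engineer would, in place of code of your own. Each camera call takes 0.05 s, during which the arm holds its last target. There are 200 camera calls.

## Working session

There is one attempt and no reset: what is moved stays moved. The work goes in short steps, Python scripts to look and compute and a tool call to move; the robot and the scene stay as the last step left them, time stands still between calls to the robot, and variables do not carry over. Pictures are saved under pics/ and viewed, at most 10 in all, crops included, and the job is handed in when it is done.

Besides the shell and the picture viewer there is one more tool, called after "Request:" as a command line: name --argument value ..., lists and objects as JSON in quotes. carry_out: Moves the arm, as the interface text tells. Its arguments: {"type":"object","properties":{"slide":{"type":"array","items":{"type":"array","items":{"type":"number","minimum":-1,"maximum":1}}},"dr":{"type":"array","items":{"type":"array","items":{"type":"number","minimum":-1,"maximum":1}}},"gripper":{"type":"array","items":{"type":"number"}},"newtons":{"type":"number"}},"required":["slide","dr","gripper"]}

```bash
mkdir -p pics; python3 - <<'E'
from cell import *
import cv2,numpy as np
for n in("top","scene"):
    im=camera(n);cv2.imwrite(f"pics/{n}0.png",im[:,:,::-1])
    m=camera_model(n);print(n,m)
s=read_state();print(s)
E
```

```text
top {'vfov': 49.51769006504495, 'cx': 283.0246719479598, 'cy': 210.1679108808857, 'R': array([[-0.01298377, -0.99972566,  0.01949434],
       [-0.9972056 ,  0.0115117 , -0.07381374],
       [ 0.07356908, -0.02039825, -0.99708149]]), 't': array([   4.03666141,  568.22417447, 1151.15035625])}
scene {'vfov': 47.84500697319061, 'cx': 281.92575522429763, 'cy': 209.61717573242368, 'R': array([[ 0.03007785,  0.99936049, -0.01933732],
       [ 0.59613124, -0.03346393, -0.80218932],
       [-0.80232342,  0.01260055, -0.59675653]]), 't': array([ -20.31285999, -228.02819451, 1530.52426262])}
{'clock': 0.1, 'joints': array([-1.16760033e+00,  3.00393830e-01,  1.52149502e+00,  2.62239219e-05,
        1.32071784e+00, -6.65819772e-02]), 'qd': array([-0.00070358, -0.00311945, -0.00125285, -0.00170854, -0.00025153,
        0.00061335]), 'effort': array([ 1.39057465e-03, -5.32643580e+01, -3.53282261e+01,  7.09800376e-02,
        2.35068554e-02, -6.60486262e-05]), 'eef_pos': array([ 248.93686743, -490.29109622,  302.16507629]), 'eef_rot': array([-3.14058255e+00, -9.28119599e-05,  4.69771420e-01]), 'wrist_force': array([ 0.17589603, -0.86196223,  0.05072566]), 'moment': array([-0.00411016,  0.02906825,  0.03350013]), 'finger_force': 0.0, 'finger_gap': 94.14619403595553}
```

View pics/top0.png

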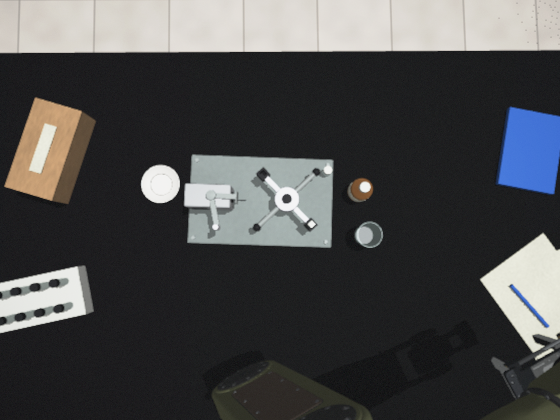

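View pics/scene0.png

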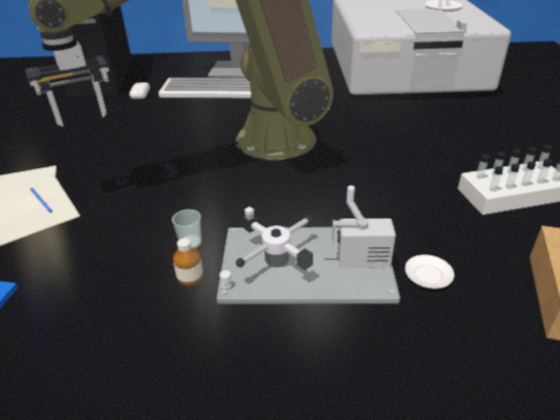

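The top view shows the hub near (287,199), cuvette (white stopper) near (312,224), the empty holder at (263,175), balls at (317,172) and (257,227), and the lever pin at (215,227). The lamp housing is to the left (+y). Next I'll zoom in and measure.

```bash
cat > h.py <<'E'
from cell import *
import cv2,numpy as np
def ray(n,u,v,z,m=None):
    m=m or camera_model(n);f=210/np.tan(np.radians(m['vfov']/2))
    R=np.array(m['R']);t=np.array(m['t']);c=-R.T@t
    d=R.T@np.array([(u-m['cx'])/f,(v-m['cy'])/f,1]);return (c+d*(z-c[2])/d[2])[:2]
def proj(n,X,m=None):
    m=m or camera_model(n);f=210/np.tan(np.radians(m['vfov']/2))
    p=np.array(m['R'])@np.array(X,float)+np.array(m['t']);return np.array([m['cx']+f*p[0]/p[2],m['cy']+f*p[1]/p[2]])
E
python3 - <<'E'
from h import *
im=cv2.imread('pics/top0.png')
cv2.imwrite('pics/topz.png',cv2.resize(im[145:255,180:380],None,fx=4,fy=4,interpolation=cv2.INTER_CUBIC))
hsv=cv2.cvtColor(im,cv2.COLOR_BGR2HSV)
sub=im[145:255,180:345]
m=(im.max(2)>70).astype(np.uint8);m[:,:180]=0;m[:,340:]=0;m[:150]=0;m[250:]=0
cs,_=cv2.findContours(m,cv2.RETR_EXTERNAL,cv2.CHAIN_APPROX_NONE)
c=max(cs,key=cv2.contourArea);r=cv2.minAreaRect(c);print(r)
b=cv2.boxPoints(r);P=np.array([ray('top',*p,18) for p in b]);print(P, P.mean(0),[np.linalg.norm(P[i]-P[i-1]) for i in range(4)])
dk=(im.max(2)<45).astype(np.uint8)
n,l,st,ce=cv2.connectedComponentsWithStats(dk[155:248,190:332])
for s,q in zip(st,ce):
    if 8<s[4]<400: print(s,q+[190,155],[ray('top',*(q+[190,155]),z) for z in (75,90)])
for z,p in ((98,(287,199)),(112,(312,224)),(157,(215,227))):print(z,ray('top',*p,z))
E
```

```text
((257.99835205078125, 200.54995727539062), (148.9506378173828, 89.25044250488281), 1.9091525077819824)
[[ 488.13198774  256.1492549 ]
 [ 718.83327537  249.23399096]
 [ 702.22170299 -137.51601181]
 [ 470.4791034  -124.92683077]] [594.91651738  60.73510082] [np.float64(381.4847407020547), np.float64(230.80490676450782), np.float64(387.10658607895), np.float64(232.08429490319583)]
[ 0  0  1 11 11] [190. 160.] [array([690.90293576, 225.93193162]), array([688.09170753, 223.17382003])]
[ 46   0  96   4 218] [295.51376147 155.86697248] [array([698.8191926 , -34.53617789]), array([695.90143467, -33.78914893])]
[70 15  7  5 18] [263.05555556 172.16666667] [array([658.85851247,  46.24589197]), array([656.47850865,  45.90583003])]
[123  14   6   6  11] [315.36363636 171.36363636] [array([659.58302232, -83.10002582]), array([657.19326872, -81.69946921])]
[64 69  6  7 17] [255.70588235 227.17647059] [array([523.31051394,  65.5301057 ]), array([522.75459057,  64.93053453])]
[115  69   4   6  11] [306.45454545 226.45454545] [array([523.55473917, -58.74407376]), array([522.99552924, -57.67127718])]
[  0  89 116   4 290] [233.31034483 246.01034483] [array([478.10778763, 120.41490147]), array([478.16016103, 119.07674114])]
98 [589.41386275 -11.28636946]
112 [527.83426495 -69.35993871]
157 [521.79940682 154.2172377 ]
```

View pics/topz.png

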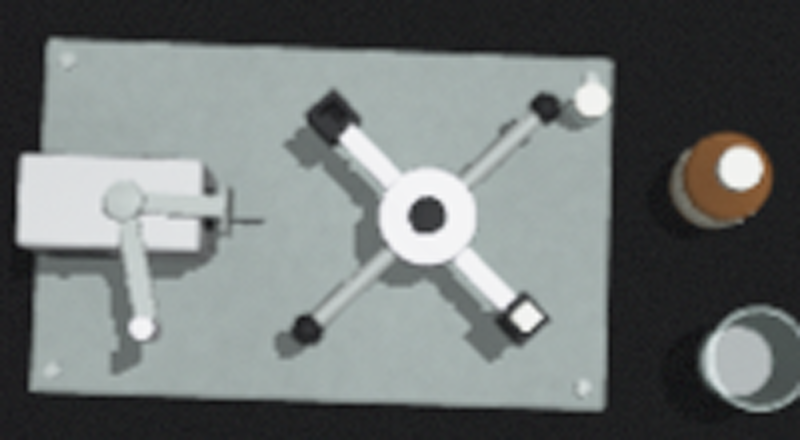

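The zoomed view gives these positions in full-image pixels: hub cap (286.3,198.4), stopper (311.1,224.1), empty holder (263.1,173.9), balls (316,171.1) and (256.5,226.9), pivot (211,194.9) and pin top (215.2,226.6). The cuvette needs about 135° clockwise.

```bash
python3 - <<'E'
from h import *
o=np.array([180-.375,145-.375])
P=dict(hub=(426,215,98),stop=(525,318,112),empty=(333,117,90),bB=(545,106,75),bA=(307,329,75),piv=(125,201,124),pin=(142,328,157),vial=(592,98,54),
 c1=(48,39,18),c2=(612,59,18),c3=(606,410,18),c4=(30,390,18),h1=(20,154,110),h2=(202,159,110),h3=(198,251,110),h4=(17,245,110))
W={k:ray('top',*(np.array(v[:2])/4+o),v[2]) for k,v in P.items()}
for k,v in W.items():print(k,v.round(1))
for a,b in(('stop','empty'),('bA','bB'),('piv','pin'),('hub','piv'),('c1','c2'),('c4','c3'),('h1','h2'),('h4','h3')):
    d=W[b]-W[a];print(a,b,(W[a]+W[b])/2,np.linalg.norm(d),np.degrees(np.arctan2(d[1],d[0])))
E
```

```text
hub [590.9  -9.2]
stop [527.6 -66.7]
empty [652.3  46.4]
bB [660.2 -84.4]
bA [524.   63.9]
piv [598.6 168. ]
pin [522.6 153.9]
vial [ 668.3 -116.1]
c1 [716.3 232.2]
c2 [ 699.8 -134.1]
c3 [ 471.8 -125.4]
c4 [489.4 243.3]
h1 [628.9 232.1]
h2 [624.7 124.1]
h3 [569.8 126.8]
h4 [574.6 233.7]
stop empty [589.92864981 -10.14881603] 168.34200513921311 42.19575889510858
bA bB [592.09699397 -10.24452938] 201.2880324161988 -47.44192644365748
piv pin [560.59763913 160.95413369] 77.19461151910362 -169.52003920260003
hub piv [594.75044328  79.38826843] 177.33576852929306 87.5433315635784
c1 c2 [708.0309813   49.08159965] 366.69741713383144 -92.58451647678578
c4 c3 [480.5622809   58.94339399] 369.1375207207439 -92.73025551043642
h1 h2 [626.79404005 178.13048965] 108.05317632261804 -92.18515298583551
h4 h3 [572.1793533  180.24262515] 107.08208770113454 -92.56275212553055
```

Everything agrees: hub is about (591,-10), the bed's +y points at 87.4°, and the carousel is at about +135°. I'll close the gripper and travel high.

Request:
carry_out --slide '[[0.8,0.95,0],[0.8,0.95,0],[0.8,0.95,0],[0.8,0.95,0],[0.8,0.95,0],[0.8,0.95,0],[0.8,0.95,0],[0.8,0.95,0],[0.8,0.95,0]]' --dr '[[0,0,-0.082],[0,0,-0.082],[0,0,-0.082],[0,0,-0.082],[0,0,-0.082],[0,0,-0.082],[0,0,-0.082],[0,0,-0.082],[0,0,-0.082]]' --gripper '[0,0,0,0,0,0,0,0,0]'

```text
clock: 0.85
eef_pos: [451.5, -249.0, 302.4]
eef_rot: [-3.141, -0.0, -0.041]
wrist_force: [-0.4, -1.0, 0.1]
finger_gap: 37.5
finger_force: 0.0
```

Request:
carry_out --slide '[[0.82,0.95,0],[0.82,0.95,0],[0.82,0.95,0],[0.82,0.95,0],[0.82,0.95,0],[0.82,0.95,0],[0.82,0.95,0],[0.82,0.95,0],[0.82,0.95,0],[0.82,0.95,0]]' --dr '[[0,0,0],[0,0,0],[0,0,0],[0,0,0],[0,0,0],[0,0,0],[0,0,0],[0,0,0],[0,0,0],[0,0,0]]' --gripper '[0,0,0,0,0,0,0,0,0,0]'

```text
clock: 1.68
eef_pos: [654.1, -15.0, 301.6]
eef_rot: [3.141, 0.002, -0.044]
wrist_force: [-0.2, -1.0, 0.2]
finger_gap: 0.6
finger_force: 0.0
```

```bash
python3 - <<'E'
from h import *
s=read_state();print(s['clock'],s['eef_pos'],s['eef_rot'],s['finger_gap'],s['joints'])
m=camera_model('wrist');im=camera('wrist');cv2.imwrite('pics/w1.png',im[:,:,::-1]);print(m)
for p in((591,-10,98),(655,-13,75)):print(proj('wrist',p,m))
E
```

```text
1.6833 [654.14584712 -14.95282581 301.59497604] [ 3.14149118e+00  1.53975524e-03 -4.39815552e-02] 0.6237398055744726 [-7.87788511e-02  5.39456772e-01  1.18779434e+00 -1.56856614e-04
  1.41587684e+00  1.53602327e+00]
{'vfov': 68.08278775152331, 'cx': 282.5644106563679, 'cy': 216.69578623466197, 'R': array([[-4.37146605e-02, -9.99044008e-01, -3.13813864e-04],
       [-9.73053194e-01,  4.25062063e-02,  2.26629000e-01],
       [-2.26399005e-01,  1.02123674e-02, -9.73981108e-01]]), 't': array([ 14.19548805, 613.25032727, 536.54213552])}
[280.8641742  277.37164851]
[281.1105518 209.1433049]
```

View pics/w1.png

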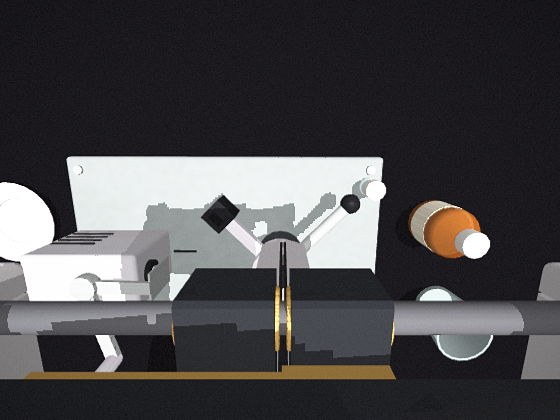

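The wrist view shows the closed fingertips at (283,240) over the hub's far side, the empty holder at (220,214), ball B at (350,203) and the vial at (375,190). The space ahead of the spoke is clear. I'll descend at hub +x and check the numbers as I go.

```bash
python3 - <<'E'
from h import *
m={'vfov': 68.08278775152331, 'cx': 282.5644106563679, 'cy': 216.69578623466197, 'R':[[-4.37146605e-02, -9.99044008e-01, -3.13813864e-04],[-9.73053194e-01,  4.25062063e-02,  2.26629000e-01],[-2.26399005e-01,  1.02123674e-02, -9.73981108e-01]], 't':[ 14.19548805, 613.25032727, 536.54213552]}
for p in((350,203,75),(220,214,90),(375,190,54)):print(ray('wrist',*p,m))
# arc waypoints: finger centre, relative to start phi=-5 r=64
H=np.array([591,-10]);s=np.array([654.1,-15.0])
for phi in list(range(-15,-166,-10)):
    a=np.radians(phi);p=H+64*np.array([np.cos(a),np.sin(a)]);print(phi,p.round(1),((p-s)/250).round(3))
E
```

```text
[658.28759838 -82.71828297]
[655.88943258  46.0928196 ]
[ 667.12069451 -113.74268428]
-15 [652.8 -26.6] [-0.005 -0.046]
-25 [649. -37.] [-0.02  -0.088]
-35 [643.4 -46.7] [-0.043 -0.127]
-45 [636.3 -55.3] [-0.071 -0.161]
-55 [627.7 -62.4] [-0.106 -0.19 ]
-65 [618. -68.] [-0.144 -0.212]
-75 [607.6 -71.8] [-0.186 -0.227]
-85 [596.6 -73.8] [-0.23  -0.235]
-95 [585.4 -73.8] [-0.275 -0.235]
-105 [574.4 -71.8] [-0.319 -0.227]
-115 [564. -68.] [-0.361 -0.212]
-125 [554.3 -62.4] [-0.399 -0.19 ]
-135 [545.7 -55.3] [-0.433 -0.161]
-145 [538.6 -46.7] [-0.462 -0.127]
-155 [533. -37.] [-0.484 -0.088]
-165 [529.2 -26.6] [-0.5   -0.046]
```

Request:
carry_out --slide '[[0,0,-0.2],[0,0,-0.4],[0,0,-0.55],[0,0,-0.55]]' --dr '[[0,0,0],[0,0,0],[0,0,0],[0,0,0]]' --gripper '[0,0,0,0]'

```text
clock: 2.07
eef_pos: [651.4, -16.8, 159.1]
eef_rot: [-3.141, 0.008, -0.047]
wrist_force: [-0.2, -0.6, -0.4]
finger_gap: 0.4
finger_force: 0.0
```

Request:
carry_out --slide '[[-0.005,-0.046,0],[-0.02,-0.088,0],[-0.043,-0.127,0],[-0.071,-0.161,0],[-0.106,-0.19,0],[-0.144,-0.212,0],[-0.186,-0.227,0],[-0.23,-0.235,0],[-0.275,-0.235,0],[-0.319,-0.227,0]]' --dr '[[0,0,0],[0,0,0],[0,0,0],[0,0,0],[0,0,0],[0,0,0],[0,0,0],[0,0,0],[0,0,0],[0,0,0]]' --gripper '[0,0,0,0,0,0,0,0,0,0]'

```text
clock: 2.9
eef_pos: [573.9, -73.4, 167.3]
eef_rot: [3.141, -0.004, -0.047]
wrist_force: [3.0, -0.2, 1.0]
finger_gap: 0.4
finger_force: 1.2
```

```bash
python3 - <<'E'
from h import *
im=camera('top')[:,:,::-1]
s=read_state();print(s['clock'],s['eef_pos'],s['eef_rot'],s['wrist_force'])
cv2.imwrite('pics/t2.png',cv2.resize(im[145:255,180:380],None,fx=4,fy=4,interpolation=cv2.INTER_CUBIC))
E
```

```text
2.95 [572.47246735 -72.91581665 167.08812185] [ 3.14113973e+00 -2.49867714e-03 -4.62560694e-02] [ 0.59647586 -0.59702167  1.02278799]
```

View pics/t2.png

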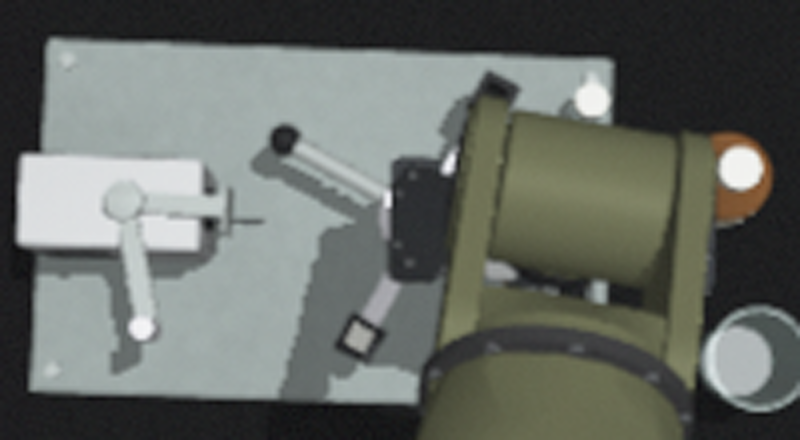

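The carousel turned with the push: ball A is now at zoom (285,139), the cuvette at (360,338) and the vial hasn't moved. Next I'll calculate the angle and what remains.

```bash
python3 - <<'E'
from h import *
o=np.array([180-.375,145-.375]);H=np.array([591,-10])
for n,u,v,z,off in(('A',285,139,75,90),('cuv',360,337,112,0)):
    p=ray('top',*(np.array([u,v])/4+o),z)-H;print(n,p,np.linalg.norm(p),np.degrees(np.arctan2(p[1],p[0]))+off)
s=np.array([574.3,-71.75]) # commanded
for phi in (-115,-125,-135,-145,-150,-155,-160,-163,-165):
    a=np.radians(phi);p=H+64*np.array([np.cos(a),np.sin(a)]);print(phi,p.round(1),((p-s)/250).round(3))
E
```

```text
A [50.23521603 86.41275244] 99.95369284388792 149.82883699052562
cuv [-73.48131629  41.20047604] 84.24359364263243 150.7209460501272
-115 [564. -68.] [-0.041  0.015]
-125 [554.3 -62.4] [-0.08   0.037]
-135 [545.7 -55.3] [-0.114  0.066]
-145 [538.6 -46.7] [-0.143  0.1  ]
-150 [535.6 -42. ] [-0.155  0.119]
-155 [533. -37.] [-0.165  0.139]
-160 [530.9 -31.9] [-0.174  0.159]
-163 [529.8 -28.7] [-0.178  0.172]
-165 [529.2 -26.6] [-0.18   0.181]
```

Request:
carry_out --slide '[[-0.041,0.015,0],[-0.08,0.037,0],[-0.114,0.066,0],[-0.143,0.1,0],[-0.155,0.119,0],[-0.165,0.139,0],[-0.165,0.139,0],[-0.165,0.139,0]]' --dr '[[0,0,0],[0,0,0],[0,0,0],[0,0,0],[0,0,0],[0,0,0],[0,0,0],[0,0,0]]' --gripper '[0,0,0,0,0,0,0,0]'

```text
clock: 3.62
eef_pos: [533.0, -37.3, 165.3]
eef_rot: [3.142, 0.0, -0.045]
wrist_force: [0.7, -0.7, 0.4]
finger_gap: 0.5
finger_force: 0.5
```

```bash
python3 - <<'E'
from h import *
im=camera('top')[:,:,::-1]
s=read_state();print(s['clock'],s['eef_pos'],s['eef_rot'],s['wrist_force'])
cv2.imwrite('pics/t3.png',cv2.resize(im[145:255,180:380],None,fx=4,fy=4,interpolation=cv2.INTER_CUBIC))
E
```

```text
3.6667 [533.02119796 -37.47926252 165.03614935] [ 3.14156607e+00  5.92611037e-04 -4.51639705e-02] [-0.40535852 -0.00666191  0.53931468]
```

View pics/t3.png

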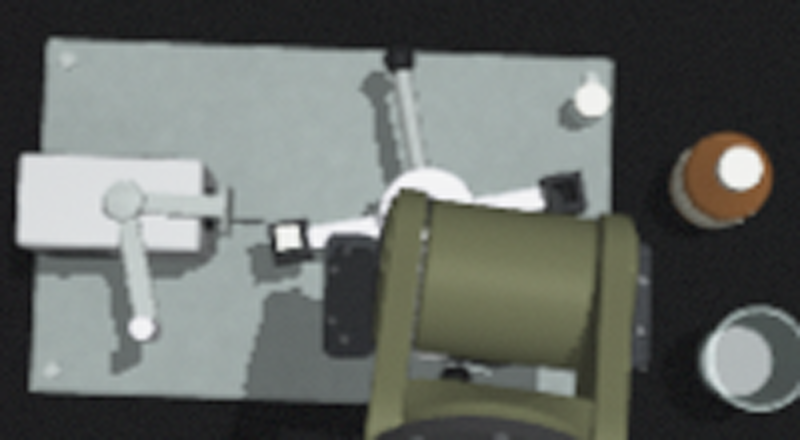

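The carousel is almost there: stopper at zoom (288,236), ball A at (398,60), empty holder at (563,192). Next I'll measure it by blob centroids.

```bash
cat >> h.py <<'E'
H=np.array([591.,-10])
def cen(im,z,guess,lo,hi,r=7):
    # centroid of pixels with grey in lo..hi around world guess
    u,v=np.round(proj('top',[*guess,z])).astype(int)
    g=im[v-r:v+r+1,u-r:u+r+1].max(2).astype(int);k=((g>=lo)&(g<=hi)).astype(np.uint8)
    n,l,st,ce=cv2.connectedComponentsWithStats(k)
    i=1+np.argmax(st[1:,4]);return ray('top',*(ce[i]+[u-r,v-r]),z),st[i,4]
def angles(im,th):
    for nm,off,rad,z,lo,hi in(('A',-90,100,80,0,50),('cuv',0,85,112,205,255),('empty',180,85,90,0,50)):
        a=np.radians(th+off);p,n=cen(im,z,H+rad*np.array([np.cos(a),np.sin(a)]),lo,hi)
        d=p-H;print(nm,d.round(1),np.linalg.norm(d).round(1),n,'theta',(np.degrees(np.arctan2(d[1],d[0]))-off).round(2)%360)
E
python3 - <<'E'
from h import *
print(0);angles(cv2.imread('pics/top0.png'),222.4)
im=camera('top')[:,:,::-1];np.save('t3.npy',im);angles(im,100)
E
```

```text
0
A [-67.9  74.6] 100.9 26 theta 222.31
cuv [-62.6 -57.5] 85.0 28 theta 222.55
empty [65.  56.2] 86.0 26 theta 220.85
A [108.7  16.1] 109.9 101 theta 98.43
cuv [-13.7  82.9] 84.0 27 theta 99.38
empty [ 14.8 -85.4] 86.7 26 theta 99.83999999999997
```

Request:
carry_out --slide '[[-0.01,0.02,0],[-0.018,0.034,0],[-0.02,0.04,0],[-0.02,0.042,0],[-0.02,0.042,0],[-0.02,0.042,0]]' --dr '[[0,0,0],[0,0,0],[0,0,0],[0,0,0],[0,0,0],[0,0,0]]' --gripper '[0,0,0,0,0,0]'

```text
clock: 4.22
eef_pos: [527.9, -26.9, 165.1]
eef_rot: [-3.141, 0.0, -0.045]
wrist_force: [-0.4, -0.6, 1.1]
finger_gap: 0.5
finger_force: 0.3
```

```bash
python3 - <<'E'
from h import *
im=camera('top')[:,:,::-1];angles(im,90);s=read_state();print(s['eef_pos'],s['wrist_force'])
E
```

```text
A [109.   -1.3] 109.0 102 theta 89.32
cuv [ 0.4 84.6] 84.6 25 theta 89.75
empty [  0.7 -86.6] 86.6 27 theta 90.45999999999998
[527.91411683 -26.8881567  165.0719144 ] [-0.76884005 -0.43222352 -0.17470767]
```

Request:
carry_out --slide '[[0,0.005,0],[0,0.01,0],[0,0.01,0],[0,0.01,0],[0,0.01,0]]' --dr '[[0,0,0],[0,0,0],[0,0,0],[0,0,0],[0,0,0]]' --gripper '[0,0,0,0,0]'

```text
clock: 4.68
eef_pos: [528.0, -24.4, 165.1]
eef_rot: [-3.142, -0.0, -0.045]
wrist_force: [-0.4, -1.6, 1.1]
finger_gap: 0.5
finger_force: 0.5
```

```bash
python3 - <<'E'
from h import *
im=camera('top')[:,:,::-1];angles(im,87.5);s=read_state();print(s['eef_pos'],s['wrist_force'])
E
```

```text
A [108.9  -4. ] 108.9 102 theta 87.91
cuv [ 2.8 84.6] 84.6 25 theta 88.14
empty [ -0.5 -85.4] 85.4 20 theta 89.66000000000003
[527.99186457 -24.39349423 165.15295692] [-1.27523034 -1.18715052  0.33233355]
```

Request:
carry_out --slide '[[0,-0.04,0],[0,-0.04,0.1],[0,-0.04,0.3],[0,-0.04,0.5],[-0.1,0.1,0.55],[-0.2,0.24,0.55],[-0.2,0.24,0.55],[-0.2,0.24,0.55],[-0.2,0.24,0.55],[-0.2,0.24,0.55]]' --dr '[[0,0,0],[0,0,0],[0,0,0],[0,0,0],[0,0,0],[0,0,0],[0,0,0],[0,0,0],[0,0,0],[0,0,0]]' --gripper '[0,0,0,0,0,0,0,0,0,0]'

```text
clock: 5.57
eef_pos: [478.5, 34.7, 302.2]
eef_rot: [3.141, 0.001, -0.046]
wrist_force: [1.0, -1.5, 1.3]
finger_gap: 0.5
finger_force: 0.0
```

```bash
python3 - <<'E'
from h import *
im=camera('top')[:,:,::-1];angles(im,87.5)
s=read_state();print(s['eef_pos'])
m=camera_model('wrist');w=camera('wrist')[:,:,::-1];cv2.imwrite('pics/w2.png',w);import pickle;pickle.dump(m,open('w2.pkl','wb'))
cv2.imwrite('pics/w2z.png',cv2.resize(w[100:380],None,fx=1.4,fy=1.4,interpolation=cv2.INTER_CUBIC))
E
```

```text
A [109.   -3.9] 109.1 101 theta 87.93
cuv [ 2.8 84.6] 84.6 25 theta 88.14
empty [ -2.4 -86.4] 86.5 28 theta 88.38999999999999
[478.49989437  34.64161318 302.04495049]
```

View pics/w2.png

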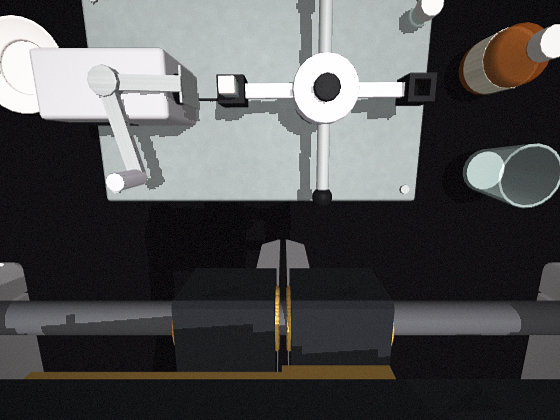

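The wrist view shows the carousel clearly: stopper (228,85), hub (327,87), empty holder (423,88), ball B (322,197), pivot (103,81) and pin top (115,181). The plate's near edge is on row 200. Next I'll measure carousel against bed direction within this one picture.

```bash
python3 - <<'E'
from h import *
import pickle;m=pickle.load(open('w2.pkl','rb'));w=cv2.imread('pics/w2.png');g=w.max(2).astype(int)
def blob(u,v,r,lo,hi,z):
    k=((g[v-r:v+r+1,u-r:u+r+1]>=lo)&(g[v-r:v+r+1,u-r:u+r+1]<=hi)).astype(np.uint8)
    n,l,st,ce=cv2.connectedComponentsWithStats(k);i=l[r,r] or 1+np.argmax(st[1:,4])
    c=ce[i]+[u-r,v-r];p=ray('w',*c,z,m);return p,c.round(1),st[i,4]
out={}
for n,a in dict(cap=(327,87,18,0,70,98),stop=(228,84,12,215,255,112),empty=(423,88,18,0,62,90),pin=(115,182,13,215,255,157)).items():
    out[n]=blob(*a);print(n,out[n])
# ball B edges vs bench: rows at spoke; spoke centreline instead
def mid(row,u0,u1,th):
    x=np.where(g[row,u0:u1]>th)[0]+u0;return x
for row in (135,150,165,180,187):print(row,g[row,308:338].tolist())
# plate near edge
E1=[];
for u in range(170,400,4):
    if 300<u<345: continue
    c=g[185:215,u];i=np.where(c<90)[0][0];E1.append((u,185+i-(90-c[i])/(c[i-1]-c[i])))
E1=np.array(E1);k=np.polyfit(E1[:,0],E1[:,1],1)
p=ray('w',170,np.polyval(k,170),18,m);q=ray('w',400,np.polyval(k,400),18,m);d=p-q;print('near edge',p,q,np.degrees(np.arctan2(d[1],d[0])),np.abs(np.polyval(k,E1[:,0])-E1[:,1]).max())
d=out['stop'][0]-out['empty'][0];print('cuv-empty',np.linalg.norm(d),np.degrees(np.arctan2(d[1],d[0])))
P=ray('w',103,80,124,m);d=P-out['cap'][0];print('piv',P,np.linalg.norm(d),np.degrees(np.arctan2(d[1],d[0])))
E
```

```text
cap (array([589.76148994,  -7.92947837]), array([326.6,  86.8]), np.int32(591))
stop (array([593.45572961,  76.32934723]), array([225.8,  84. ]), np.int32(271))
empty (array([585.4293733 , -95.05948025]), array([423.7,  88.8]), np.int32(1256))
pin (array([521.96174828, 156.13514214]), array([114.5, 182.2]), np.int32(263))
135 [116, 117, 106, 208, 206, 200, 200, 199, 206, 99, 140, 174, 194, 208, 225, 232, 236, 232, 228, 218, 204, 165, 197, 199, 200, 199, 196, 197, 199, 196]
150 [111, 117, 106, 201, 204, 204, 203, 210, 184, 103, 149, 179, 195, 209, 226, 235, 232, 230, 225, 213, 192, 174, 199, 200, 200, 200, 200, 201, 201, 203]
165 [112, 106, 201, 201, 198, 200, 204, 201, 173, 122, 157, 186, 197, 217, 228, 236, 230, 230, 226, 205, 177, 198, 198, 201, 197, 200, 195, 195, 195, 197]
180 [109, 103, 198, 195, 192, 202, 200, 204, 147, 133, 169, 187, 207, 219, 230, 232, 229, 229, 220, 202, 171, 200, 202, 199, 199, 198, 198, 199, 198, 199]
187 [108, 106, 199, 199, 197, 196, 196, 205, 119, 138, 173, 190, 206, 220, 229, 232, 230, 228, 220, 198, 180, 199, 200, 198, 197, 196, 196, 201, 195, 197]
near edge [484.60065067 169.48398078] [ 472.0069495  -104.92266184] 87.37229409026861 0.8045478326953059
cuv-empty 171.57666677335973 87.3187249427073
piv [598.53265369 169.72864461] 177.87451187672903 87.17354360341761
```

```bash
python3 - <<'E'
from h import *
import pickle;m=pickle.load(open('w2.pkl','rb'));w=cv2.imread('pics/w2.png');g=w.max(2).astype(int)
C=[]
for r in range(132,188,3):
    row=g[r,308:338].astype(float)
    l=[i for i in range(4,14) if row[i]<160 and row[i-1]>=160][0];l=l-(160-row[l])/(row[l-1]-row[l])
    R=15+np.argmin(row[15:24]);C.append((308+l,308+R,r))
C=np.array(C);kl=np.polyfit(C[:,2],C[:,0],1);kr=np.polyfit(C[:,2],C[:,1],1);k=(kl+kr)/2
a=ray('w',np.polyval(k,132),132,75,m);b=ray('w',np.polyval(k,187),187,75,m);d=a-b
print(kl,kr,a,b,'spoke dir',np.degrees(np.arctan2(d[1],d[0])),'=> theta',np.degrees(np.arctan2(d[1],d[0]))+90)
# cuvette holder / empty holder top edges: dark bounding boxes
for (u,v) in((232,90),(423,88)):
    k=(g[v-22:v+23,u-22:u+23]<60).astype(np.uint8);cs,_=cv2.findContours(k,cv2.RETR_EXTERNAL,cv2.CHAIN_APPROX_NONE)
    c=max(cs,key=cv2.contourArea);print(cv2.boundingRect(c),np.array([u-22,v-22]),cv2.minAreaRect(c))
E
```

```text
[-1.99690903e-02  3.19257720e+02] [-2.63157895e-02  3.32657895e+02] [553.05840547  -7.05648512] [500.07100736  -4.8972023 ] spoke dir -2.333561971822991 => theta 87.66643802817701
(0, 7, 38, 33) [210  68] ((18.062156677246094, 23.180938720703125), (31.692974090576172, 37.00141906738281), 86.98721313476562)
(0, 0, 45, 45) [401  66] ((22.0, 22.0), (44.0, 44.0), 90.0)
```

The carousel reads 87.3–87.9° against 87.4° for the bed, so it stands square. Now the lever: I'll turn the tool 90° and go to the -y side of the pin.

Request:
carry_out --slide '[[0.05,0.08,0],[0.1,0.16,0],[0.15,0.25,0],[0.2,0.33,0],[0.2,0.33,0],[0.2,0.33,0],[0.2,0.33,0],[0.2,0.33,0],[0.2,0.33,0],[0.2,0.33,0]]' --dr '[[0,0,0.25],[0,0,0.25],[0,0,0.25],[0,0,0.25],[0,0,0.25],[0,0,0.25],[0,0,0.25],[0,0,0.25],[0,0,0.25],[0,0,0.25]]' --gripper '[0,0,0,0,0,0,0,0,0,0]'

```text
clock: 6.5
eef_pos: [528.5, 117.4, 301.9]
eef_rot: [-3.141, 0.001, 1.21]
wrist_force: [0.1, 0.6, -0.2]
finger_gap: 0.7
finger_force: 0.0
```

Request:
carry_out --slide '[[0,0,0],[0,0,-0.1],[0,0,-0.2],[0,0,-0.28],[0,0,-0.28]]' --dr '[[0,0,0.045],[0,0,0.045],[0,0,0.045],[0,0,0.045],[0,0,0.045]]' --gripper '[0,0,0,0,0]'

```text
clock: 6.92
eef_pos: [527.2, 117.2, 228.3]
eef_rot: [-3.135, 0.002, 1.486]
wrist_force: [-0.7, -0.2, -0.1]
finger_gap: 0.4
finger_force: 0.0
```

```bash
python3 - <<'E'
import numpy as np
P=np.array([598.6,169]);s=np.array([528,117.5])
for f in range(203,117,-6):
    a=np.radians(f);p=P+78*np.array([np.cos(a),np.sin(a)]);print(f,p.round(1),((p-s)/250).round(3),round(min(0,f-186)/360,3))
E
```

```text
203 [526.8 138.5] [-0.005  0.084] 0.0
197 [524.  146.2] [-0.016  0.115] 0.0
191 [522.  154.1] [-0.024  0.146] 0.0
185 [520.9 162.2] [-0.028  0.179] -0.003
179 [520.6 170.4] [-0.03   0.211] -0.019
173 [521.2 178.5] [-0.027  0.244] -0.036
167 [522.6 186.5] [-0.022  0.276] -0.053
161 [524.8 194.4] [-0.013  0.308] -0.069
155 [527.9 202. ] [-0.     0.338] -0.086
149 [531.7 209.2] [0.015 0.367] -0.103
143 [536.3 215.9] [0.033 0.394] -0.119
137 [541.6 222.2] [0.054 0.419] -0.136
131 [547.4 227.9] [0.078 0.441] -0.153
125 [553.9 232.9] [0.103 0.462] -0.169
119 [560.8 237.2] [0.131 0.479] -0.186
```

Request:
carry_out --slide '[[-0.005,0.084,0],[-0.016,0.115,0],[-0.024,0.146,0],[-0.028,0.179,0],[-0.03,0.211,0],[-0.027,0.244,0],[-0.022,0.276,0],[-0.013,0.308,0],[0,0.338,0],[0.015,0.367,0]]' --dr '[[0,0,0],[0,0,0],[0,0,0],[0,0,-0.003],[0,0,-0.019],[0,0,-0.036],[0,0,-0.053],[0,0,-0.069],[0,0,-0.086],[0,0,-0.103]]' --gripper '[0,0,0,0,0,0,0,0,0,0]'

```text
clock: 7.75
eef_pos: [531.8, 210.2, 233.4]
eef_rot: [3.141, -0.0, 0.835]
wrist_force: [-0.1, -0.6, -0.2]
finger_gap: 0.5
finger_force: 0.4
```

```bash
python3 - <<'E'
from h import *
im=camera('top')[:,:,::-1]
s=read_state();print(s['clock'],s['eef_pos'],s['eef_rot'],s['wrist_force'])
cv2.imwrite('pics/t4.png',cv2.resize(im[145:255,180:380],None,fx=4,fy=4,interpolation=cv2.INTER_CUBIC))
E
```

```text
7.8 [532.3084907  211.04669328 233.36813203] [ 3.14130285e+00 -9.23877620e-04  8.27214293e-01] [0.356402   1.29323457 0.24888849]
```

View pics/t4.png

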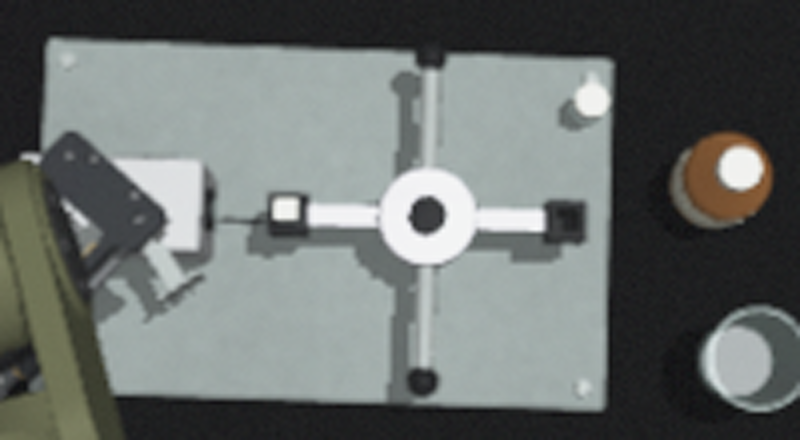

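The view shows the shutter arm swung to about zoom (180,270), the carousel square and everything else undisturbed. I'll continue toward the stop gently.

Request:
carry_out --slide '[[0.018,0.027,0],[0.04,0.052,0],[0.055,0.067,0],[0.063,0.074,0],[0.07,0.08,0],[0.07,0.08,0]]' --dr '[[0,0,-0.016],[0,0,-0.033],[0,0,-0.04],[0,0,-0.05],[0,0,-0.05],[0,0,-0.05]]' --gripper '[0,0,0,0,0,0]'

```text
clock: 8.3
eef_pos: [549.3, 229.6, 233.0]
eef_rot: [3.141, 0.0, 0.53]
wrist_force: [-1.6, -1.3, 0.3]
finger_gap: 0.1
finger_force: 0.5
```

Request:
carry_out --slide '[[0.006,0.003,0],[0.012,0.006,0],[0.012,0.006,0]]' --dr '[[0,0,0],[0,0,0],[0,0,0]]' --gripper '[0,0,0]'

```text
clock: 8.55
eef_pos: [550.7, 230.4, 232.7]
eef_rot: [-3.141, 0.007, 0.529]
wrist_force: [-19.0, -9.4, 11.0]
finger_gap: 0.8
finger_force: 11.1
```

The force jumped to about 21 N at the expected angle, so the lever is at its stop. I'll back away, lift clear and check.

Request:
carry_out --slide '[[-0.03,-0.015,0],[-0.08,-0.05,0],[-0.08,-0.05,0.1],[-0.08,-0.05,0.28],[-0.24,-0.3,0.28],[-0.3,-0.5,0.28],[-0.3,-0.6,0.28],[-0.3,-0.6,0.28],[-0.3,-0.6,0.28],[-0.3,-0.6,0.28]]' --dr '[[0,0,0],[0,0,0],[0,0,0],[0,0,0],[0,0,-0.05],[0,0,-0.08],[0,0,-0.08],[0,0,-0.08],[0,0,-0.08],[0,0,-0.08]]' --gripper '[0,0,0,0,0,0,0,0,0,0]'

```text
clock: 9.38
eef_pos: [477.2, 80.4, 303.3]
eef_rot: [-3.141, -0.001, 0.024]
wrist_force: [-0.3, 1.3, -1.1]
finger_gap: 0.7
finger_force: 0.0
```

```bash
python3 - <<'E'
from h import *
im=camera('top')[:,:,::-1];angles(im,87.5)
s=read_state();print(s['clock'],s['eef_pos'],s['eef_rot'],s['wrist_force'])
cv2.imwrite('pics/t5.png',np.vstack([cv2.resize(im[145:255,140:390],None,fx=3,fy=3,interpolation=cv2.INTER_CUBIC)]))
p,n=cen(im,157,(560,237),200,255,8);d=p-[598.6,169];print('pin',p,n,np.linalg.norm(d),np.degrees(np.arctan2(d[1],d[0])))
E
```

```text
A [109.   -3.9] 109.1 101 theta 87.93
cuv [ 2.8 84.6] 84.6 25 theta 88.14
empty [ -2.4 -86.4] 86.5 28 theta 88.38999999999999
9.4333 [477.33788408  81.27569507 303.06836812] [-3.14128365e+00 -1.02693029e-03  2.60032291e-02] [-0.50753739  0.35334349  0.52947615]
pin [563.10006563 237.89156668] 23 77.50027935423789 117.26212361037324
```

View pics/t5.png

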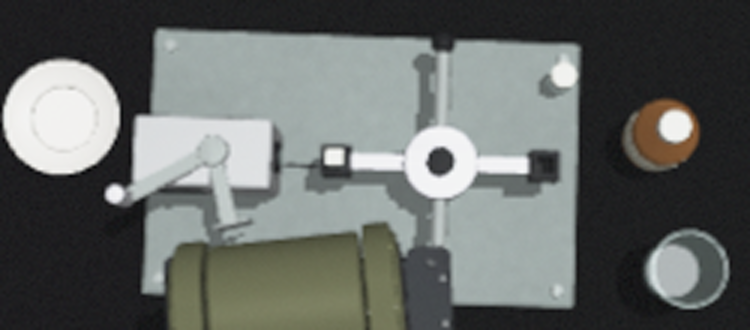

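The lever pin stands at 117.3° (the stop is at about 118°), the flag is clear of the window, the carousel is square and the loose items haven't moved. The arm touches nothing, so I'm handing in.

```bash
python3 -c "
from cell import *
print(sign_off())"
```

```text
the job is handed in; nothing more can be done
None
```

The carousel was turned until the stoppered cuvette stood square to the beam window (within about 1° by camera), then the shutter lever was pushed to its stop; the loose items looked undisturbed and the job was handed in at about 9.5 s.

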